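# Clear the bottle, tip the bin, take out the boss head and shut the bin

### The arm

A 6-joint arm with a two-finger parallel gripper is mounted at the origin on the work surface. World frame = base frame: x ahead of the robot, y to its left, z up, the work surface at z = 0. Lengths are in m, angles in rad, forces in N, time in s.
With the tool pointing down it reaches from about 0.25 to 0.85 m from the base axis. Payload 12.5 kg.
Tool frame: the origin (TCP) lies at the very end of the fingers, on their centre line; the grasp point (between the pads) lies 19 mm behind it; z points along the fingers, y is the line along which they close (so a half turn about z gives the same grasp; the last joint's range is limited). The gripper opens to 93 mm and grips with 3 to 60 N. Pads are 15 mm wide; open, the fingers measure 128 mm over their backs; the gripper's body (75 mm by 188 mm) begins 65 mm behind the grasp point.
Start: joints at [1.086, 0.351, 1.652, -0, 1.139, -0.085], TCP at [0.214, 0.507, 0.219] pointing down, gripper open.
Joint ranges: [-2.75, 2.75], [-0.79, 2.1], [0.01, 2.65], [-1.57, 4.71], [0.07, 3.14], [-2.87, 2.87]. Speed limits (rad/s): [2.22, 2.22, 2.79, 3.14, 3.14, 3.14].

### API

Orientations are given as [roll, pitch, yaw] about the fixed x, y, z axes, in that order (R = Rz(yaw) Ry(pitch) Rx(roll)).
In Python, from plant import env gives the robot as it stands.
- The arm moves only by the shell command python3 -m crank 'ROWS'. ROWS is JSON, a list of rows, each an object with "linear": the shift along the tool's x, y, z in mm, a list of three; "twist": the turn, a rotation vector about the tool's x, y, z in rad, a list of three; "gripper": the finger opening in mm, from 0 to 93. In form: [{"linear": [dx, dy, dz], "twist": [ax, ay, az], "gripper": gripper}, ...]. A call has 1 to 8 rows; each row is the pose to reach, as a shift and turn from the pose commanded when the call began, along the tool's axes at that moment; what a row does not reach only later rows make up. A row lasts 1/10 s, in which the tool goes at most 50 mm and 8.59 degrees, less where a joint would pass 70% of its speed; a pose out of reach is approached as far as the arm can. A call with a gripper value outside its range is refused whole. The fingers move at their own pace and stop on an object; the grip force is fixed at half the most. Time passes only in rows, so rows that repeat a pose let the fingers close. It gives the time, the measured TCP pose, the force, the opening and the grip force at its end, in the units of the state.
- env.get_state(): the state, without advancing time (a new reading comes with each control period).
- env.get_image(name): name is "side" or "top" or "wrist"; returns a dict with "frame" (384x512x3 uint8, red, green, blue), "fov_y" (degrees; the focal length in pixels is half the picture's height over the tangent of half this angle, whatever the lens; pixels are square), "cx", "cy" (the principal point, pixels), "view" (4x4, takes a point from world to camera coordinates); the wrist camera has in their place "hand_eye" (4x4, takes a point from camera to tool coordinates, whose origin is the TCP and whose axes are the flange's). Camera axes: x right, y up, looking along -z (the intrinsics and any distortion apply to the point x, -y, -z); pixel columns grow to the right and rows downward; lengths in m; the calibration is good to about 2 mm. The wrist camera is an equidistant fisheye: a pixel r from the principal point sees the ray r / f radians off the axis. A picture is of the moment at which its call begins: read the wrist's pose just before it. There is no depth.
- env.finish_job(): hands the job in; it is judged then, once.
Trained networks look in a picture, given as the dict that the camera call returned (one of the last four; its "shot" number tells which), for a name from the list of things; names that differ only in an ending like _2 or _b are one class to them, and where a whole thing is asked for, a point or a joint stands for the part that bears it (a point fixed in the world has none). Each returns a list of dicts, best first, with "conf" (0 to 1); they miss things now and then, are a little off and sometimes report something else, mostly with a low value. They report only what shows in the picture. A call takes as long as a camera call. They do not tell look-alikes from the thing itself.
- env.spot_in(picture, label): "rect" ([left, top, width, height] as shares, 0 to 1, of the picture: columns of its width, rows of its height, round what is visible of it).
- env.regions_of(picture, label): "mask" (384x512 bool, what is visible of it) and "rect" ([left, top, width, height] as shares, 0 to 1, of the picture: columns of its width, rows of its height, round what is visible of it).
- env.tip_of(picture, label): "at" ([column, row] as shares, 0 to 1, of the picture: columns of its width, rows of its height: a listed point, or the origin of a listed thing).
The state is a dict: "t": time; "q": joint angles; "qvel": joint speeds; "joint_torque": joint torques, N m; "tool_pos": TCP position; "orientation": TCP orientation; "contact_force": force on the tool from outside, world axes, zero at the start; "torque": the same for the moment, N m; "finger_gap": finger opening in m; "finger_force": force on a finger pad.
Only numpy, scipy, OpenCV 4.12 (cv2) and the standard library are available. Lean on these libraries where they do the work, as an engineer would, in place of code of your own. Each camera call takes 0.05 s, during which the arm holds its last target. There are 200 camera calls.

### The job

The right-hand tip-out bin (as one faces the bin cabinet) cannot open because a full reagent bottle stands in front of it: slide the bottle along the bench, without lifting it or knocking it over, until it is clear of the swing of both bins. Then tip that bin fully forward by its scoop pull, take out the boss head and lay it down gently in the steel tray, and push the bin shut again. Leave the other bin shut and the other things on the bench where they are.

Things in the scene. Friction and masses are not known exactly. Their poses are not given: they have to be found in the camera images.
- bin_unit: fixed off-white cabinet with two clear tip-out bins side by side: 322 mm wide (its y), 165 deep (x), 195 high, closed on top, behind and at the ends. Origin: centre of its underside on the bench. Its -x points out of the front, +y to the left bin as one faces the front. Front face at x = -82.5 mm. The front looks partly towards the robot, partly to the robot's right
- right_bin (a joint): angle of the right bin (cabinet y -152 to -6 mm), rad: 0 shut, 0.9 fully forward at its stop. It turns about its front bottom edge, the top coming out. The stiff pivot (0.35 N m) holds it wherever left; some 5 N on the pull tips it; pressing over about 6 N on the inside of its floor when open shuts it again. Fully open, the pull reaches 141 mm out from the cabinet's face
- right_pivot (a point): middle of the right bin's pivot axis, fixed on the cabinet (x -82.5, y -78.5, z 14 mm); the axis lies along cabinet y. From it the bin's floor runs back and its front runs up (outer faces; plastic 3.5 mm thick)
- right_floor (a point): middle of the inside of the right bin's floor, turning with the bin: x back along the floor, z away from it. The bin is 146 mm wide outside; floor 125 mm deep, at right angles to the front, 158 mm high; side walls 55 mm, back wall 45 mm high. The cabinet's top covers it when shut. Fully open, floor and front slope up at 52 and 38 deg to the level, like a V
- right_pull (a point): point in the right bin's scoop pull: on its ledge, midway between the bin's front and the upturned lip; turns with the bin; 16 mm forward of and 128 mm up from the pivot axis when shut (142 mm above the bench). The pull is a trough open at the top and ends, 116 mm long along cabinet y, 32 mm clear from front to lip, 24 mm deep; lip 4 mm thick
- left_bin (a joint): angle of the left bin, which is like the right one, rad: 0 shut. It holds black stoppers and stays shut
- reagent_bottle: full squat white plastic bottle with white screw cap in front of the right bin: 92 mm diameter, straight up to 85 mm, then shoulder, neck and a 58 mm cap up to 147 mm; 0.5 to 0.75 kg. Origin: centre of its underside, z up. Too wide to grip; it tips over when pushed high, so push within its lowest 50 mm
- boss_head: grey cast boss head (clamp holder of a retort stand) on the floor of the right bin: body 56 x 28 x 28 mm, 88 mm long along its x with a round thumbscrew at each end; 0.14 to 0.21 kg. Origin: centre of its underside, z up as it lies at the start, x roughly along the bin's depth. Jaws open to +y and +z; its solid middle is 28 mm wide across y. It slides to the bin's front as the bin tips
- tray: fixed shallow steel tray 250 x 180 mm (x, y), walls 22 mm high and 3 mm thick, floor 3 mm thick. Origin: centre of its underside. A 12 mm steel rod lies in it along its -y wall (centre at y = -76 mm)
- wash_bottle: bystander: pale wash bottle with a bent spout, 72 mm diameter, 186 mm high; origin at its underside
- amber_jar: bystander: small amber jar with black cap, 54 mm diameter, 82 mm high; origin at its underside
- small_bottle: bystander: small white bottle, 68 mm diameter, 125 mm high; origin at its underside
There are look-alikes about, which are no part of the job. Leave any red look-alike of the reagent_bottle alone.

How it is judged:
By the outcome, as a careful person would: the job done as asked, in the order asked, and still so for the second after the job is handed in, with the robot touching nothing.
It also fails if it takes over 72 s, if anything falls off the work surface, if the arm or the gripper's body presses on something with over 40 N, if the wrist force passes 120 N, or if a joint passes its speed limit or range.

## Working session

There is one attempt and no reset: what is moved stays moved. The work goes in short steps, Python scripts to look and compute and a shell command to move; the robot and the scene stay as the last step left them, time stands still between calls to the robot, and variables do not carry over. Pictures are saved under pics/ and viewed, at most 10 in all, crops included, and the job is handed in when it is done.

```bash
ls; mkdir -p pics
cat > h.py <<'E'
import numpy as np, cv2
from scipy.spatial.transform import Rotation as R
from plant import env
def f_of(im): return im["frame"].shape[0]/2/np.tan(np.radians(im["fov_y"])/2)
def proj(im,p):
    c=(im["view"]@np.append(p,1))[:3]; f=f_of(im)
    return np.array([im["cx"]+f*c[0]/-c[2], im["cy"]-f*c[1]/-c[2]])
def ray(im,px):
    f=f_of(im); V=np.linalg.inv(im["view"])
    d=V[:3,:3]@np.array([(px[0]-im["cx"])/f,-(px[1]-im["cy"])/f,-1]); return V[:3,3],d/np.linalg.norm(d)
def at_z(im,px,z):
    o,d=ray(im,px); return o+d*(z-o[2])/d[2]
def tri(a,pa,b,pb):
    o1,d1=ray(a,pa);o2,d2=ray(b,pb)
    s=np.linalg.lstsq(np.c_[d1,-d2],o2-o1,rcond=None)[0]
    p,q=o1+s[0]*d1,o2+s[1]*d2; return (p+q)/2,np.linalg.norm(p-q)
def pose():
    s=env.get_state(); return np.array(s["tool_pos"]),R.from_euler('xyz',s["orientation"])
def save(im,name,scale=1,crop=None):
    f=im["frame"]
    if crop: x,y,w,h=crop; f=f[y:y+h,x:x+w]
    cv2.imwrite("pics/"+name+".png",cv2.resize(f[:,:,::-1],None,fx=scale,fy=scale))
E
python3 - <<'E'
from h import *
np.set_printoptions(precision=3,suppress=True)
a=env.get_image("top");b=env.get_image("side")
both=np.vstack([a["frame"],b["frame"]])
cv2.imwrite("pics/two.png",cv2.resize(both[:,:,::-1],None,fx=.78,fy=.78)); 
cv2.imwrite("pics/top.png",cv2.resize(a["frame"][:,:,::-1],None,fx=1.5,fy=1.5))
cv2.imwrite("pics/side.png",cv2.resize(b["frame"][:,:,::-1],None,fx=1.5,fy=1.5))
for n,im in(("top",a),("side",b)):
    print(n,im["fov_y"],im["cx"],im["cy"],np.linalg.inv(im["view"])[:3,3])
    for l in ["bin_unit","right_pivot","right_pull","right_floor","reagent_bottle","boss_head","tray","wash_bottle","amber_jar","small_bottle"]:
        print(l,[(np.round(np.array(r["at"])*[512,384],1).tolist(),round(r["conf"],2)) for r in env.tip_of(im,l)[:4]])
s=env.get_state();print(s)
E
```

```text
pics
top 43.322605476620424 259.0050418048931 186.22888717924747 [ 0.333 -0.035  1.313]
bin_unit [([102.6, 208.5], 0.82)]
right_pivot [([139.6, 188.4], 0.61)]
right_pull [([134.1, 179.2], 0.62), ([263.9, 109.6], 0.26)]
right_floor [([114.0, 183.4], 0.57)]
reagent_bottle [([191.1, 208.5], 0.87), ([186.0, 276.3], 0.84), ([235.3, 249.8], 0.57)]
boss_head []
tray [([337.2, 208.5], 0.91)]
wash_bottle [([264.0, 108.5], 0.86)]
amber_jar [([280.9, 254.4], 0.55)]
small_bottle [([407.1, 139.2], 0.57)]
side 47.65681775245183 257.25474817560337 186.06361087209754 [ 0.604 -0.412  1.246]
bin_unit [([267.4, 78.4], 0.69)]
right_pivot [([282.1, 105.9], 0.72)]
right_pull [([281.9, 88.3], 0.56)]
right_floor [([286.9, 93.2], 0.65)]
reagent_bottle [([195.3, 124.0], 0.92), ([207.8, 172.1], 0.85), ([257.9, 142.7], 0.72), ([280.0, 356.7], 0.6)]
boss_head []
tray [([224.7, 265.5], 0.63)]
wash_bottle [([335.4, 222.5], 0.94), ([198.2, 210.3], 0.66)]
amber_jar [([195.7, 209.0], 0.94)]
small_bottle [([282.2, 356.4], 0.73)]
{'t': 1.1, 'q': array([ 1.086,  0.351,  1.652,  0.   ,  1.139, -0.085]), 'qvel': array([ 0.001, -0.002, -0.001, -0.001, -0.001,  0.002]), 'joint_torque': array([  0.001, -49.724, -28.549,   0.07 ,   0.022,  -0.   ]), 'tool_pos': array([0.214, 0.507, 0.219]), 'orientation': array([-3.142, -0.   ,  2.742]), 'contact_force': array([ 0.469,  0.082, -0.479]), 'torque': array([ 0.008,  0.032, -0.001]), 'finger_force': 0.0, 'finger_gap': 0.09308027341103259}
```

View pics/top.png

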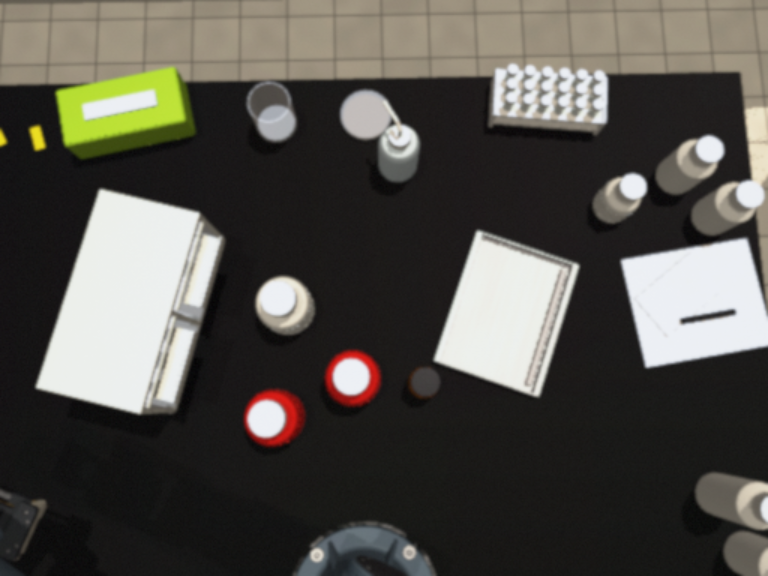

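View pics/side.png

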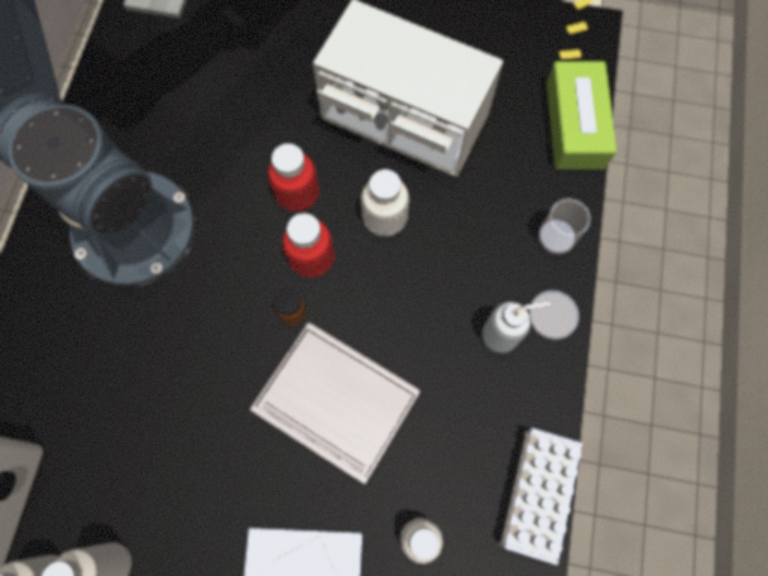

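Run:
```python
from h import *
np.set_printoptions(precision=3,suppress=True)
a=env.get_image("top");b=env.get_image("side")
P=lambda im,l:[np.array(r["at"])*[512,384] for r in env.tip_of(im,l)]
for l in ["bin_unit","right_pivot","right_pull","right_floor","reagent_bottle","tray","wash_bottle","amber_jar","small_bottle"]:
    best=sorted([(tri(a,p,b,q) for p in P(a,l) for q in P(b,l)][i] for i in range(0)),key=lambda t:t[1]) if 0 else sorted([(*tri(a,p,b,q),p,q) for p in P(a,l) for q in P(b,l)],key=lambda t:t[1])
    for t in best[:3]: print(l,t[0],round(t[1],4),t[2])
# hand-picked
S=1.5
for n,pa,pb,z in [("cabtop farR",(200,212),(501,64),.195),("cabtop nearL",(37,387),(351,2),.195),("cab backR",(100,190),None,.195),("cab frontL",(142,412),(316,64),.195)]:
    print(n,at_z(a,np.array(pa)/S,z), at_z(b,np.array(pb)/S,z) if pb else '')
for n,pa in [("tray tr",(578,264)),("tray tl",(478,232)),("tray bl",(434,360)),("tray br",(540,396))]:
    print(n,at_z(a,np.array(pa)/S,.022))
for n,pa,pb,z in [("bottlecap",(277,299),(385,184),.147),("red1cap",(352,377),(303,230),.147),("red2cap",(267,419),(287,158),.147),("washcap",(400,137),None,.186),("beaker rim?",(270,103),(568,218),.1),("jar",(425,383),(290,301),.082),("disc",(364,114),(553,314),.0)]:
    print(n,at_z(a,np.array(pa)/S,z), at_z(b,np.array(pb)/S,z) if pb else '')
```

```text
File "<stdin>", line 6
    best=sorted([(tri(a,p,b,q) for p in P(a,l) for q in P(b,l)][i] for i in range(0)),key=lambda t:t[1]) if 0 else sorted([(*tri(a,p,b,q),p,q) for p in P(a,l) for q in P(b,l)],key=lambda t:t[1])
                                                              ^
SyntaxError: closing parenthesis ']' does not match opening parenthesis '('
```

Run:
```python
from h import *
np.set_printoptions(precision=3,suppress=True)
a=env.get_image("top");b=env.get_image("side")
P=lambda im,l:[np.array(r["at"])*[512,384] for r in env.tip_of(im,l)]
for l in ["bin_unit","right_pivot","right_pull","right_floor","reagent_bottle","tray","wash_bottle","amber_jar","small_bottle"]:
    best=sorted([(*tri(a,p,b,q),p,q) for p in P(a,l) for q in P(b,l)],key=lambda t:t[1])
    for t in best[:3]: print(l,t[0],round(t[1],4),t[2])
S=1.5
for n,pa,pb,z in [("cabtop frontR",(200,212),(454,121),.195),("cabtop backR",(100,190),(501,64),.195),("cabtop backL",(37,387),(351,2),.195),("cabtop frontL",(142,412),(316,64),.195)]:
    print(n,at_z(a,np.array(pa)/S,z), at_z(b,np.array(pb)/S,z) if pb else '')
for n,pa in [("tray tr",(578,264)),("tray tl",(478,232)),("tray bl",(434,360)),("tray br",(540,396))]:
    print(n,at_z(a,np.array(pa)/S,.022))
for n,pa,pb,z in [("bottlecap",(277,299),(385,184),.147),("red1cap",(352,377),(303,230),.147),("red2cap",(267,419),(287,158),.147),("washcap",(400,137),None,.186),("beaker rim?",(270,103),(568,218),.1),("jar",(425,383),(290,301),.082),("disc",(364,114),(553,314),.0)]:
    print(n,at_z(a,np.array(pa)/S,z), at_z(b,np.array(pb)/S,z) if pb else '')
```

```text
bin_unit [ 0.502  0.368 -0.   ] 0.0115 [102.4   206.208]
right_pivot [0.555 0.279 0.003] 0.0086 [137.216 189.005]
right_pull [0.55  0.254 0.137] 0.0077 [132.915 179.482]
right_pull [ 0.573  0.287 -0.013] 0.0188 [132.915 179.482]
right_floor [ 0.565  0.331 -0.007] 0.0013 [118.426 184.704]
right_floor [ 0.541  0.289 -0.166] 0.1929 [118.426 184.704]
reagent_bottle [ 0.317  0.15  -0.009] 0.0044 [183.501 274.099]
reagent_bottle [ 0.373  0.016 -0.042] 0.0048 [233.779 252.288]
reagent_bottle [ 0.508  0.133 -0.023] 0.0069 [191.898 205.786]
tray [ 0.485 -0.266 -0.008] 0.0018 [335.206 208.819]
wash_bottle [ 0.778 -0.078 -0.011] 0.0063 [265.318 109.594]
amber_jar [ 0.44  -0.2    0.375] 0.0073 [335.002 208.397]
amber_jar [ 0.358 -0.111 -0.015] 0.0089 [281.498 258.394]
small_bottle [ 0.685 -0.473 -0.011] 0.0009 [404.787 137.818]
small_bottle [ 0.326 -0.281  2.828] 0.3657 [190.106 209.894]
small_bottle [ 0.365 -0.303  2.198] 0.3754 [137.779 189.197]
cabtop frontR [0.634 0.243 0.195] [0.608 0.252 0.195]
cabtop backR [0.673 0.402 0.195] [0.676 0.391 0.195]
cabtop backL [0.366 0.484 0.195] [0.366 0.477 0.195]
cabtop frontL [0.324 0.324 0.195] [0.331 0.323 0.195]
tray tr [ 0.57  -0.401  0.022]
tray tl [ 0.633 -0.222  0.022]
tray bl [ 0.402 -0.133  0.022]
tray br [ 0.335 -0.318  0.022]
bottlecap [0.499 0.127 0.147] [0.504 0.124 0.147]
red1cap [0.371 0.008 0.147] [0.375 0.005 0.147]
red2cap [0.309 0.143 0.147] [0.312 0.142 0.147]
washcap [ 0.756 -0.078  0.186] 
beaker rim? [0.856 0.147 0.1  ] [0.856 0.145 0.1  ]
jar [ 0.361 -0.112  0.082] [ 0.371 -0.114  0.082]
disc [ 0.873 -0.017  0.   ] [ 0.871 -0.018  0.   ]
```

```bash
cat >> h.py <<'E'
C=np.array([.500,.361,0.]); TH=np.radians(75.1)
CX=np.array([np.cos(TH),np.sin(TH),0]); CY=np.array([-np.sin(TH),np.cos(TH),0]); Z=np.array([0,0,1.])
OUT=-CX
PIV=C-.0825*CX-.0785*CY+.014*Z
def cab(p): d=np.asarray(p)-C; return np.array([d@CX,d@CY,d[2]])
def wc(x,y,z): return C+CX*x+CY*y+Z*z
def binp(f,u,a,y=0): return PIV+OUT*(f*np.cos(a)+u*np.sin(a))+Z*(u*np.cos(a)-f*np.sin(a))+CY*y
def ori(z,y):
    z=z/np.linalg.norm(z); y=y-(y@z)*z; y/=np.linalg.norm(y); return R.from_matrix(np.c_[np.cross(y,z),y,z])
def go(p,r,frm=None):
    """linear mm, twist from pose (default measured)"""
    p0,r0=frm or pose()
    l=r0.inv().apply(p-p0)*1000; t=(r0.inv()*r).as_rotvec()
    print("linear",np.round(l).astype(int).tolist(),"twist",np.round(t,3).tolist(),"rows>=",max(np.linalg.norm(l)/50,np.degrees(np.linalg.norm(t))/8.59).round(1))
E
python3 - <<'E'
from h import *
B=np.array([.5015,.1255,0]); p=-CY
print(cab(B))
t=np.radians(20); r=ori(p*np.sin(t)-Z*np.cos(t), np.array([.258,.966,0]))
q=B-p*.058
p0,r0=pose()
go(np.array([.3,.35,.30]),r)          # first
go(q+[0,0,.25],r); go(q+[0,0,.035],r,(q+[0,0,.25],r)); 
print(q,r.as_euler('xyz'))
E
```

```text
[-0.22719587 -0.06200434  0.        ]
linear [-140, -111, -81] twist [-0.025, -0.348, -0.137] rows>= 3.9
linear [-356, -247, -31] twist [-0.025, -0.348, -0.137] rows>= 8.7
linear [74, 0, 202] twist [0.0, 0.0, 0.0] rows>= 4.3
[0.44545019 0.1404137  0.        ] [3.14127291 0.34906571 2.88060371]
```

```bash
python3 -m crank '[{"linear":[-40,-30,-60],"twist":[-0.01,-0.1,-0.04],"gripper":50},{"linear":[-80,-60,-80],"twist":[-0.02,-0.2,-0.08],"gripper":50},{"linear":[-140,-111,-81],"twist":[-0.025,-0.348,-0.137],"gripper":50},{"linear":[-200,-147,-60],"twist":[-0.025,-0.348,-0.137],"gripper":50},{"linear":[-356,-247,-31],"twist":[-0.025,-0.348,-0.137],"gripper":50},{"linear":[-356,-247,-31],"twist":[-0.025,-0.348,-0.137],"gripper":50},{"linear":[-356,-247,-31],"twist":[-0.025,-0.348,-0.137],"gripper":50},{"linear":[-356,-247,-31],"twist":[-0.025,-0.348,-0.137],"gripper":50}]'
python3 - <<'E'
from h import *
B=np.array([.5015,.1255,0]); p=-CY
t=np.radians(20); r=ori(p*np.sin(t)-Z*np.cos(t), np.array([.258,.966,0]))
q=B-p*.058
print(pose()[0],env.get_state()["q"]); go(q+[0,0,.25],r); go(q+[0,0,.035],r)
im=env.get_image("side"); save(im,"s1",1.5)
E
```

```text
t: 3.15
tool_pos: [0.4122, 0.1901, 0.2585]
orientation: [3.14, 0.35, 2.88]
contact_force: [-0.2, 1.3, 0.9]
finger_gap: 0.0502
finger_force: 0.0
[0.41218798 0.19010095 0.25845654] [ 0.46868424  0.01179829  2.00813523 -0.29992778  0.87780924 -0.67674805]
linear [-39, -39, 23] twist [0.001, 0.001, -0.0] rows>= 1.2
linear [34, -40, 225] twist [0.001, 0.001, -0.0] rows>= 4.6
```

View pics/s1.png

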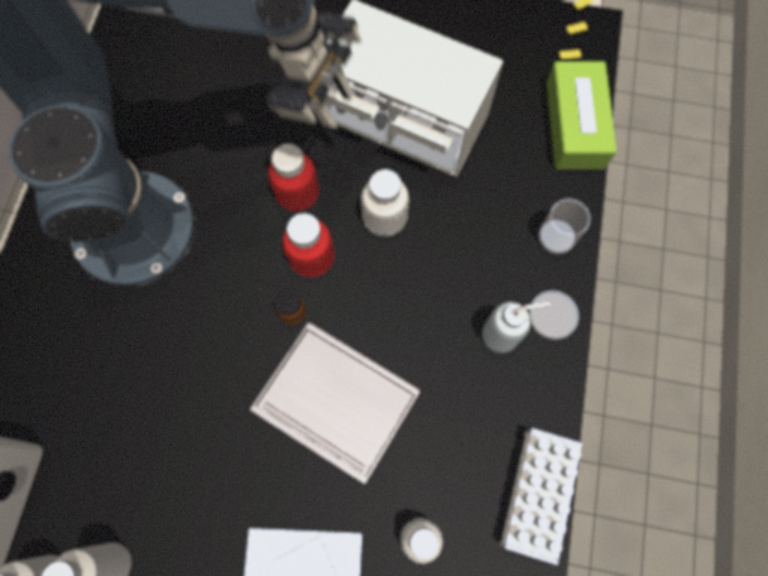

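White candidates: white (257,137), red (195,120) and red (206,165) in the side picture. Only the white one is in front of the right bin, so it is the reagent bottle. I'll move above the push start and confirm with a crop.

```bash
python3 -m crank '[{"linear":[-39,-39,23],"twist":[0,0,0],"gripper":50},{"linear":[-39,-39,23],"twist":[0,0,0],"gripper":50},{"linear":[-4,-40,120],"twist":[0,0,0],"gripper":50},{"linear":[-4,-40,120],"twist":[0,0,0],"gripper":50},{"linear":[-4,-40,120],"twist":[0,0,0],"gripper":50}]'
python3 - <<'E'
from h import *
im=env.get_image("side"); save(im,"s2",4,(160,60,170,130))
B=np.array([.5015,.1255,0]); p=-CY
t=np.radians(20); r=ori(p*np.sin(t)-Z*np.cos(t), np.array([.258,.966,0]))
go(B-p*.058+[0,0,.035],r)
E
```

```text
t: 3.7
tool_pos: [0.4413, 0.141, 0.1423]
orientation: [-3.137, 0.341, 2.881]
contact_force: [-1.4, 0.6, 0.3]
finger_gap: 0.05
finger_force: 0.0
linear [35, 0, 104] twist [-0.003, -0.005, 0.001] rows>= 2.2
```

View pics/s2.png

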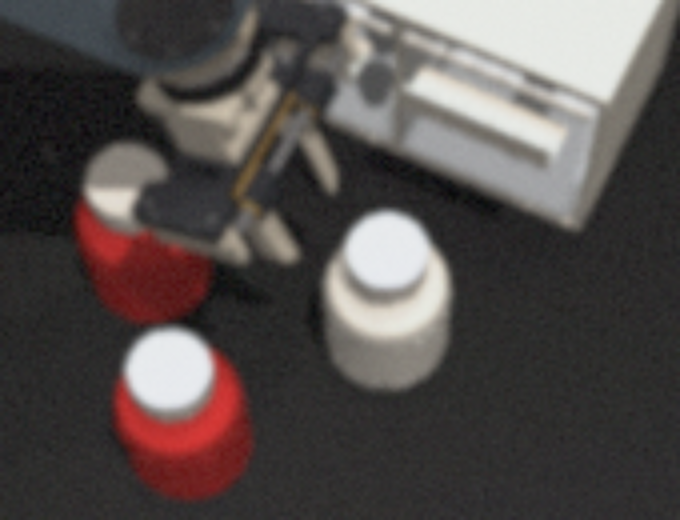

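The crop shows the white bottle at about (257,135), in front of the right bin, with the two red ones off to the left. Descending.

```bash
python3 -m crank '[{"linear":[17,0,52],"twist":[0,0,0],"gripper":50},{"linear":[35,0,104],"twist":[0,0,0],"gripper":50},{"linear":[35,0,104],"twist":[0,0,0],"gripper":50},{"linear":[35,0,104],"twist":[0,0,0],"gripper":50}]'
python3 - <<'E'
from h import *
im=env.get_image("side"); save(im,"s3",4,(160,60,170,130))
p=-CY
for d in (.012,.09,.175):
    t=pose(); go(t[0]+p*d,t[1])
E
```

```text
t: 4.15
tool_pos: [0.4479, 0.1414, 0.0377]
orientation: [-3.141, 0.35, 2.881]
contact_force: [-0.6, 0.6, 0.3]
finger_gap: 0.0498
finger_force: 0.0
linear [-11, 0, 4] twist [0.0, 0.0, 0.0] rows>= 0.2
linear [-85, 0, 31] twist [0.0, 0.0, 0.0] rows>= 1.8
linear [-164, 0, 60] twist [0.0, 0.0, 0.0] rows>= 3.5
```

View pics/s3.png

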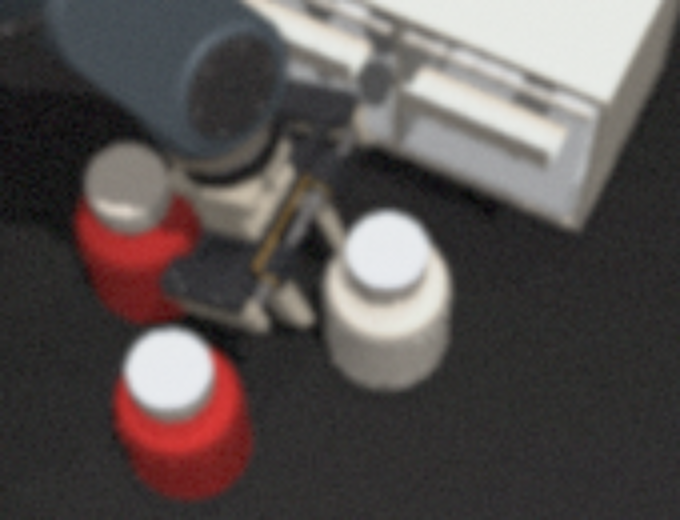

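```bash
python3 -m crank '[{"linear":[-4,0,1.4],"twist":[0,0,0],"gripper":50},{"linear":[-8,0,2.9],"twist":[0,0,0],"gripper":50},{"linear":[-14,0,5.1],"twist":[0,0,0],"gripper":50},{"linear":[-22,0,8],"twist":[0,0,0],"gripper":50},{"linear":[-32,0,11.6],"twist":[0,0,0],"gripper":50},{"linear":[-43,0,15.7],"twist":[0,0,0],"gripper":50},{"linear":[-54,0,19.7],"twist":[0,0,0],"gripper":50},{"linear":[-62,0,22.6],"twist":[0,0,0],"gripper":50}]'
python3 - <<'E'
from h import *
a=env.get_image("side"); m=env.spot_in(a,"reagent_bottle")
print([(np.round(np.array(r["rect"])*[512,384,512,384]).tolist(),round(r["conf"],2)) for r in m])
print([at_z(a,np.array(r["at"])*[512,384],0).round(3).tolist() for r in env.tip_of(a,"reagent_bottle")])
E
```

```text
t: 5.0
tool_pos: [0.5112, 0.1238, 0.0378]
orientation: [3.141, 0.349, 2.88]
contact_force: [-8.3, 1.7, 6.7]
finger_gap: 0.0499
finger_force: 4.9
[([190.0, 143.0, 33.0, 44.0], 0.96), ([257.0, 125.0, 33.0, 38.0], 0.72), ([179.0, 98.0, 36.0, 42.0], 0.71)]
[[0.303, 0.146, 0.0], [0.558, 0.106, 0.0], [0.383, 0.012, 0.0]]
```

```bash
python3 -m crank '[{"linear":[-6,0,2.2],"twist":[0,0,0],"gripper":50},{"linear":[-15,0,5.5],"twist":[0,0,0],"gripper":50},{"linear":[-27,0,9.8],"twist":[0,0,0],"gripper":50},{"linear":[-40,0,14.6],"twist":[0,0,0],"gripper":50},{"linear":[-53,0,19.3],"twist":[0,0,0],"gripper":50},{"linear":[-66,0,24],"twist":[0,0,0],"gripper":50},{"linear":[-77,0,28],"twist":[0,0,0],"gripper":50},{"linear":[-84,0,30.6],"twist":[0,0,0],"gripper":50}]' && python3 -m crank '[{"linear":[-8,0,3],"twist":[0,0,0],"gripper":50},{"linear":[-14,0,5],"twist":[0,0,0],"gripper":50},{"linear":[-17,0,6.2],"twist":[0,0,0],"gripper":50},{"linear":[-17,0,6.2],"twist":[0,0,0],"gripper":50},{"linear":[10,0,-3.6],"twist":[0,0,0],"gripper":50},{"linear":[40,0,-14.6],"twist":[0,0,0],"gripper":50},{"linear":[70,0,-60],"twist":[0,0,0],"gripper":20},{"linear":[70,0,-110],"twist":[0,0,0],"gripper":0}]'
python3 - <<'E'
from h import *
a=env.get_image("side")
ps=[at_z(a,np.array(r["at"])*[512,384],0) for r in env.tip_of(a,"reagent_bottle")]
print([(p.round(3).tolist(),cab(p).round(3).tolist()) for p in ps]); print(pose()[0])
save(a,"s4",3,(150,20,220,180))
E
```

```text
t: 5.95
tool_pos: [0.5971, 0.1008, 0.037]
orientation: [3.141, 0.348, 2.88]
contact_force: [-6.4, 1.7, 5.7]
finger_gap: 0.0501
finger_force: 3.8
t: 6.75
tool_pos: [0.4946, 0.1272, 0.1114]
orientation: [-3.139, 0.343, 2.882]
contact_force: [1.3, -0.2, 0.2]
finger_gap: 0.0385
finger_force: 0.0
[([0.309, 0.146, 0.0], [-0.257, 0.129, 0.0]), ([0.375, 0.014, 0.0], [-0.368, 0.031, 0.0]), ([0.659, 0.073, 0.0], [-0.238, -0.228, 0.0])]
[0.49908323 0.12861044 0.11811355]
```

View pics/s4.png

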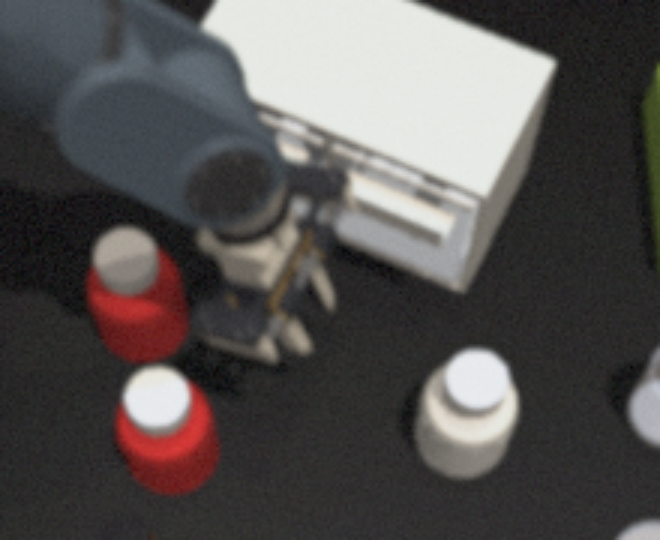

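```bash
cat >> h.py <<'E'
def til(deg): t=np.radians(deg); return ori(CX*np.sin(t)-Z*np.cos(t),-CY)
E
python3 - <<'E'
from h import *
np.set_printoptions(precision=3,suppress=True)
print("pull pred",binp(.016,.128,0),"piv",PIV)
p,r=pose(); print(p,env.get_state()["q"])
go(binp(.03,.2,0)+OUT*.06+Z*.06,til(15))
E
```

```text
pull pred [0.551 0.246 0.142] piv [0.555 0.261 0.014]
[0.499 0.129 0.118] [ 0.251  0.323  2.048 -0.365  0.483 -0.759]
linear [-73, 53, -139] twist [0.078, 0.479, 1.59] rows>= 11.1
```

```bash
python3 -m crank '[{"linear":[-40,20,-100],"twist":[0,0,0],"gripper":0},{"linear":[-73,53,-139],"twist":[0.01,0.06,0.2],"gripper":0},{"linear":[-73,53,-139],"twist":[0.078,0.479,1.59],"gripper":0},{"linear":[-73,53,-139],"twist":[0.078,0.479,1.59],"gripper":0},{"linear":[-73,53,-139],"twist":[0.078,0.479,1.59],"gripper":0},{"linear":[-73,53,-139],"twist":[0.078,0.479,1.59],"gripper":0},{"linear":[-73,53,-139],"twist":[0.078,0.479,1.59],"gripper":0},{"linear":[-73,53,-139],"twist":[0.078,0.479,1.59],"gripper":0}]'
python3 - <<'E'
from h import *
go(binp(.03,.2,0)+OUT*.06+Z*.06,til(15))
E
```

```text
t: 7.65
tool_pos: [0.5332, 0.1727, 0.2683]
orientation: [3.028, -0.046, 1.882]
contact_force: [-0.1, -0.0, -0.4]
finger_gap: 0.0003
finger_force: 0.0
linear [2, -1, -6] twist [0.022, 0.178, 0.577] rows>= 4.0
```

```bash
python3 -m crank '[{"linear":[2,-1,-6],"twist":[0.022,0.178,0.577],"gripper":0},{"linear":[2,-1,-6],"twist":[0.022,0.178,0.577],"gripper":0},{"linear":[2,-1,-6],"twist":[0.022,0.178,0.577],"gripper":0},{"linear":[2,-1,-6],"twist":[0.022,0.178,0.577],"gripper":0},{"linear":[2,-1,-6],"twist":[0.022,0.178,0.577],"gripper":0}]'
cat >> h.py <<'E'
def wproj(im,ps,P):
    p,r=ps; f=f_of(im); H=np.array(im["hand_eye"])
    c=np.linalg.inv(H)@np.append(r.inv().apply(np.asarray(P)-p),1)
    x,y,z=c[0],-c[1],-c[2]; th=np.arctan2(np.hypot(x,y),z); n=np.hypot(x,y)
    return np.array([im["cx"]+f*th*x/n, im["cy"]+f*th*y/n])
def wray(im,ps,px):
    p,r=ps; f=f_of(im); H=np.array(im["hand_eye"]); u=(np.array(px)-[im["cx"],im["cy"]])/f; th=np.linalg.norm(u)
    d=np.array([u[0]/th*np.sin(th),-u[1]/th*np.sin(th),-np.cos(th)]); return p+r.apply(H[:3,3]),r.apply(H[:3,:3]@d)
def watz(im,ps,px,z):
    o,d=wray(im,ps,px); return o+d*(z-o[2])/d[2]
E
python3 - <<'E'
from h import *
np.set_printoptions(precision=3,suppress=True)
ps=pose(); im=env.get_image("wrist"); print(ps[0],ps[1].as_euler('xyz'),np.array(im["hand_eye"]),env.get_state()["q"])
f=im["frame"].copy()
pts=[(-.0825,y,.195) for y in(-.161,.161)]+[(-.0825,y,0) for y in(-.161,.161)]
for q in pts:
    u=wproj(im,ps,wc(*q)); print(q,u); cv2.circle(f,tuple(int(v) for v in u),3,(255,0,255),-1) if np.all(np.abs(u)<2000) else 0
for y in(-.058,0,.058):
  for ff,uu in((0,.128),(.032,.152)):
    u=wproj(im,ps,binp(ff,uu,0,y)); cv2.circle(f,tuple(int(v) for v in u),2,(0,255,0),-1)
for l in("right_pull","right_pivot"):
    for r in env.tip_of(im,l): print(l,np.array(r["at"])*[512,384],r["conf"], watz(im,ps,np.array(r["at"])*[512,384],.142 if l[6]=="p" and l=="right_pull" else .014), wproj(im,ps,binp(.016,.128,0)))
cv2.imwrite("pics/w1.png",cv2.resize(f[:,:,::-1],None,fx=1.5,fy=1.5))
E
```

```text
t: 8.15
tool_pos: [0.5309, 0.1731, 0.274]
orientation: [3.141, -0.261, 1.313]
contact_force: [0.2, 0.1, 0.3]
finger_gap: 0.0007
finger_force: 0.0
[0.531 0.173 0.274] [ 3.141 -0.261  1.313] [[-0.001  0.957  0.29   0.082]
 [ 1.     0.001 -0.001 -0.001]
 [-0.001  0.29  -0.957 -0.165]
 [ 0.     0.     0.     1.   ]] [0.112 0.256 1.663 0.266 1.14  0.264]
(-0.0825, -0.161, 0.195) [349.181 119.56 ]
(-0.0825, 0.161, 0.195) [ 37.728 130.417]
(-0.0825, -0.161, 0) [311.331 143.867]
(-0.0825, 0.161, 0) [114.021 146.768]
right_pull [255.488 139.2  ] 0.75 [0.548 0.25  0.142] [258.444 142.347]
```

View pics/w1.png

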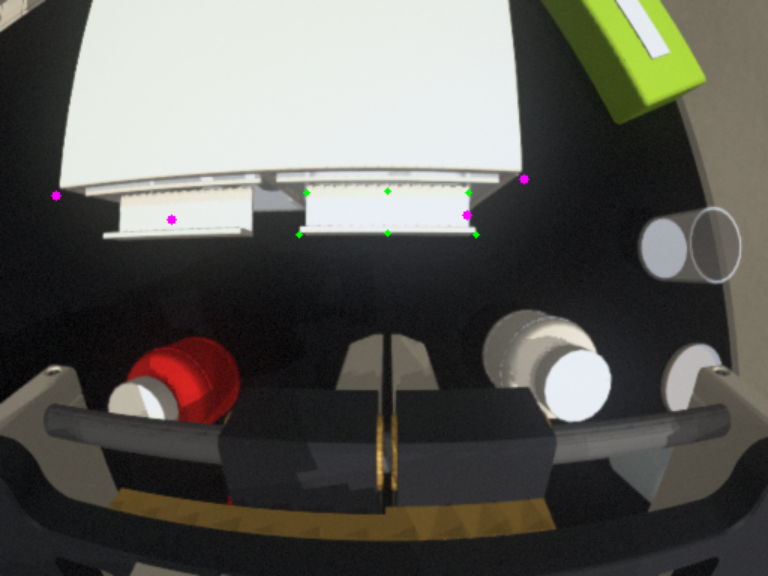

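```bash
sed -i 's/^C=np.array.*;/C=np.array([.501,.364,0.]);/' h.py; grep -n '^C=' h.py
python3 - <<'E'
from h import *
print(pose()[0])
go(binp(.020,.20,0)+OUT*.015,til(15)); go(binp(.020,.132,0),til(15))
print(binp(.020,.132,0))
E
```

```text
23:C=np.array([.501,.364,0.]); TH=np.radians(75.1)
[0.53068731 0.17386808 0.27440955]
linear [41, 1, 73] twist [0.0, 0.002, 0.009] rows>= 1.7
linear [38, 1, 143] twist [0.0, 0.002, 0.009] rows>= 3.0
[0.55050441 0.24476153 0.146     ]
```

```bash
python3 -m crank '[{"linear":[41,1,73],"twist":[0,0.002,0.009],"gripper":0},{"linear":[41,1,73],"twist":[0,0.002,0.009],"gripper":0},{"linear":[41,1,73],"twist":[0,0.002,0.009],"gripper":0},{"linear":[40,1,100],"twist":[0,0.002,0.009],"gripper":0},{"linear":[39,1,125],"twist":[0,0.002,0.009],"gripper":0},{"linear":[38,1,143],"twist":[0,0.002,0.009],"gripper":0},{"linear":[38,1,143],"twist":[0,0.002,0.009],"gripper":0}]'
python3 - <<'E'
from h import *
ps=pose(); print(ps[0],env.get_state()["contact_force"])
for a in np.arange(.1,1.0,.1):
    go(binp(.021,.132,a),til(15+a*28),(binp(.020,.132,0),til(15)))
E
```

```text
t: 9.0
tool_pos: [0.5503, 0.2451, 0.146]
orientation: [-3.141, -0.263, 1.31]
contact_force: [2.0, 3.2, -1.4]
finger_gap: 0.0005
finger_force: 1.7
[0.55026124 0.24507727 0.14603839] [ 1.98539979  3.18462534 -1.39529352]
linear [-14, 0, -1] twist [0.0, 0.049, -0.0] rows>= 0.3
linear [-28, 0, 0] twist [0.0, 0.098, 0.0] rows>= 0.7
linear [-41, 0, 2] twist [0.0, 0.147, -0.0] rows>= 1.0
linear [-54, 0, 5] twist [0.0, 0.195, -0.0] rows>= 1.3
linear [-66, 0, 9] twist [0.0, 0.244, 0.0] rows>= 1.6
linear [-78, 0, 15] twist [0.0, 0.293, 0.0] rows>= 2.0
linear [-90, 0, 22] twist [0.0, 0.342, -0.0] rows>= 2.3
linear [-101, 0, 30] twist [0.0, 0.391, 0.0] rows>= 2.6
linear [-110, 0, 39] twist [0.0, 0.44, -0.0] rows>= 2.9
```

```bash
python3 -m crank '[{"linear":[-7,0,-1],"twist":[0,0.025,0],"gripper":0},{"linear":[-14,0,-1],"twist":[0,0.049,0],"gripper":0},{"linear":[-28,0,0],"twist":[0,0.098,0],"gripper":0},{"linear":[-41,0,2],"twist":[0,0.147,0],"gripper":0},{"linear":[-54,0,5],"twist":[0,0.195,0],"gripper":0},{"linear":[-66,0,9],"twist":[0,0.244,0],"gripper":0},{"linear":[-66,0,9],"twist":[0,0.244,0],"gripper":0}]'
python3 - <<'E'
from h import *
ps=pose(); print(ps[0],binp(.021,.132,.5))
for a in np.arange(.6,1.01,.1):
    go(binp(.022,.132,a),til(15+a*28),(binp(.021,.132,.5),til(15+14)))
E
```

```text
t: 9.7
tool_pos: [0.5339, 0.1841, 0.1206]
orientation: [-3.14, -0.507, 1.306]
contact_force: [0.2, -0.3, 0.5]
finger_gap: 0.0006
finger_force: 0.0
[0.53385343 0.18413393 0.1205558 ] [0.53463587 0.18512317 0.11977296]
linear [-14, 0, 3] twist [0.0, 0.049, 0.0] rows>= 0.3
linear [-27, 0, 7] twist [0.0, 0.098, -0.0] rows>= 0.7
linear [-39, 0, 12] twist [0.0, 0.147, 0.0] rows>= 1.0
linear [-51, 0, 19] twist [0.0, 0.195, -0.0] rows>= 1.3
linear [-62, 0, 26] twist [-0.0, 0.244, 0.0] rows>= 1.6
```

```bash
python3 -m crank '[{"linear":[-7,0,1],"twist":[0,0.025,0],"gripper":0},{"linear":[-14,0,3],"twist":[0,0.049,0],"gripper":0},{"linear":[-27,0,7],"twist":[0,0.098,0],"gripper":0},{"linear":[-39,0,12],"twist":[0,0.147,0],"gripper":0},{"linear":[-45,0,15],"twist":[0,0.17,0],"gripper":0},{"linear":[-51,0,19],"twist":[0,0.195,0],"gripper":0},{"linear":[-51,0,19],"twist":[0,0.195,0],"gripper":0}]'
python3 - <<'E'
from h import *
ps=pose(); print(ps[0],binp(.022,.132,.9))
a=env.get_image("side"); print([np.array(r["at"])*[512,384] for r in env.tip_of(a,"right_pull")], [proj(a,binp(.016,.128,x)) for x in(0,.8,.9)])
save(a,"s5",4,(200,40,180,140))
E
```

```text
t: 10.4
tool_pos: [0.5251, 0.1514, 0.0793]
orientation: [-3.14, -0.701, 1.308]
contact_force: [0.5, -0.1, -0.2]
finger_gap: 0.0006
finger_force: 0.0
[0.52509885 0.15137223 0.07930032] [0.52554336 0.15095098 0.07881932]
[array([266.0864, 125.9904])] [array([281.20663078,  88.13893134]), array([267.74776718, 120.51768388]), array([266.59220944, 124.14348831])]
```

View pics/s5.png

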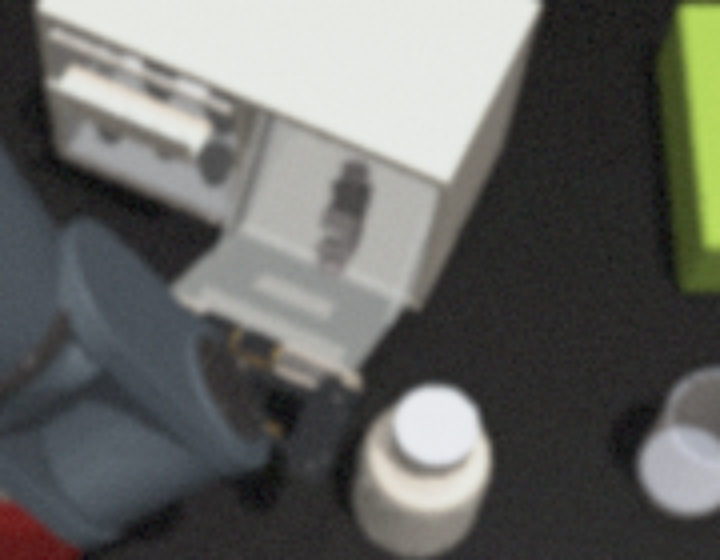

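```bash
python3 -m crank '[{"linear":[-3,0,0.6],"twist":[0,0,0],"gripper":0},{"linear":[-6,0,1.2],"twist":[0,0,0],"gripper":0},{"linear":[-8,0,1.6],"twist":[0,0,0],"gripper":0},{"linear":[-8,0,1.6],"twist":[0,0,0],"gripper":0}]'; python3 -m crank '[{"linear":[10,0,0],"twist":[0,0,0],"gripper":0},{"linear":[10,0,-40],"twist":[0,0,0],"gripper":0},{"linear":[10,0,-90],"twist":[0,0,0],"gripper":60},{"linear":[40,0,-140],"twist":[0,0,0],"gripper":60},{"linear":[40,0,-140],"twist":[0,0,0],"gripper":60},{"linear":[40,0,-140],"twist":[0,0,0],"gripper":60}]'
python3 - <<'E'
from h import *
np.set_printoptions(precision=3,suppress=True)
ps=pose(); w=env.get_image("wrist"); s=env.get_image("side"); t=env.get_image("top")
A=.9; o0=binp(0,0,A); fx=binp(1,0,A)-o0; ux=binp(0,1,A)-o0
def inter(o,d,u): # bin coords (depth along floor, y) at plane u
    k=(u-(o-o0)@ux)/(d@ux); q=o+k*d-o0; return np.array([-(q@fx),q@CY])
print(ps[0])
for n,im in(("wrist",w),("side",s),("top",t)):
    for r in env.regions_of(im,"boss_head")[:2]:
        ys,xs=np.nonzero(r["mask"]); 
        if len(xs)<10: continue
        rr=(lambda q:wray(im,ps,q)) if n=="wrist" else (lambda q:ray(im,q))
        P=np.array([inter(*rr((x,y)),.0175) for x,y in zip(xs,ys)])
        m=P.mean(0); e=np.linalg.eigh(np.cov(P.T)); ax=e[1][:,1]; pr=(P-m)@ax
        print(n,r["conf"],len(xs),"px",xs.mean(),ys.mean(),"mean",m,"axis",ax,"ext",pr.min(),pr.max(), "d range",P[:,0].min(),P[:,0].max(),"y",P[:,1].min(),P[:,1].max())
save(w,"w2",1.5)
E
```

```text
t: 10.9
tool_pos: [0.5251, 0.1502, 0.0776]
orientation: [-3.142, -0.712, 1.311]
contact_force: [-1.2, 18.9, 35.5]
finger_gap: 0.0007
finger_force: 19.3
t: 11.5
tool_pos: [0.5087, 0.0886, 0.2069]
orientation: [3.138, -0.701, 1.31]
contact_force: [-0.8, 0.6, 0.2]
finger_gap: 0.0277
finger_force: 0.0
[0.509 0.089 0.207]
wrist 0.75 1212 px 260.52145214521454 117.13778877887789 mean [ 0.049 -0.005] axis [-0.996 -0.092] ext -0.04452695649824894 0.04751230765358683 d range 0.002263618544253612 0.09368074650384683 y -0.02037606024740842 0.012158123965567424
side 0.8 290 px 286.17241379310343 93.9448275862069 mean [ 0.049 -0.007] axis [-0.999 -0.05 ] ext -0.046057273740600785 0.04928013076558795 d range -0.0005024071234181315 0.09483919461507923 y -0.024415659402604328 0.01084034215707904
top 0.8 243 px 134.62139917695472 181.95473251028807 mean [ 0.037 -0.004] axis [-0.994 -0.112] ext -0.0361841668481084 0.04105829659027921 d range -0.004245822810888424 0.0722120291212001 y -0.01958727624533104 0.012893127530493865
```

View pics/w2.png

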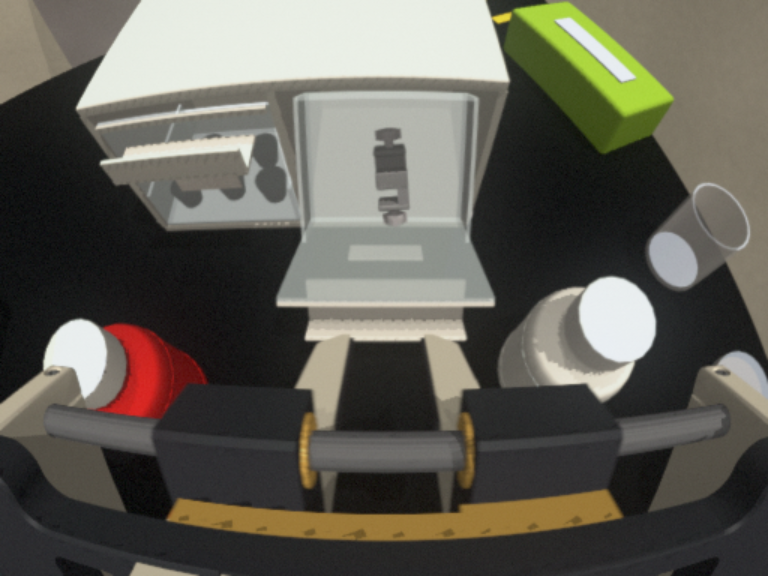

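Run:
```python
from h import *
r=til(45)*R.from_rotvec([0,0,-.07]); zt=r.as_matrix()[:,2]
g=binp(-.049,.0085,.9,-.005); print(g)
go(g-zt*.10,r); go(g-zt*.02,r,(g-zt*.10,r)); go(g,r,(g-zt*.10,r))
```

```text
[0.56659886 0.28580373 0.0576667 ]
linear [54, 6, 145] twist [-0.004, 0.084, -0.074] rows>= 3.1
linear [0, 0, 80] twist [0.0, 0.0, 0.0] rows>= 1.6
linear [0, 0, 100] twist [0.0, 0.0, 0.0] rows>= 2.0
```

```bash
python3 -m crank '[{"linear":[40,4,30],"twist":[-0.004,0.084,-0.074],"gripper":60},{"linear":[54,6,80],"twist":[-0.004,0.084,-0.074],"gripper":60},{"linear":[54,6,145],"twist":[-0.004,0.084,-0.074],"gripper":60},{"linear":[54,6,145],"twist":[-0.004,0.084,-0.074],"gripper":60},{"linear":[54,6,145],"twist":[-0.004,0.084,-0.074],"gripper":60},{"linear":[54,6,145],"twist":[-0.004,0.084,-0.074],"gripper":60}]'
python3 - <<'E'
from h import *
np.set_printoptions(precision=3,suppress=True)
r=til(45)*R.from_rotvec([0,0,-.07]); zt=r.as_matrix()[:,2]
ps=pose(); w=env.get_image("wrist"); A=.9; o0=binp(0,0,A); fx=binp(1,0,A)-o0; ux=binp(0,1,A)-o0
for m in env.regions_of(w,"boss_head")[:1]:
    ys,xs=np.nonzero(m["mask"]); P=[]
    for x,y in zip(xs,ys):
        o,d=wray(w,ps,(x,y)); k=(.0175-(o-o0)@ux)/(d@ux); q=o+k*d-o0; P.append([-(q@fx),q@CY])
    P=np.array(P); print(m["conf"],P.mean(0),P.min(0),P.max(0),np.linalg.eigh(np.cov(P.T))[1][:,1])
g=binp(-.049,.0085,.9,-.005); go(g,r); print(ps[0],g-zt*.1)
E
```

```text
t: 12.4
tool_pos: [0.5491, 0.2169, 0.13]
orientation: [3.068, -0.783, 1.411]
contact_force: [0.4, 0.2, -0.0]
finger_gap: 0.0604
finger_force: 0.0
0.67 [ 0.051 -0.004] [-0.001 -0.021] [0.095 0.011] [-0.996 -0.085]
linear [-1, -2, 102] twist [0.004, -0.001, 0.001] rows>= 2.0
[0.549 0.217 0.13 ] [0.548 0.217 0.128]
```

```bash
python3 -m crank '[{"linear":[0,-1,40],"twist":[0,0,0],"gripper":60},{"linear":[0,-1,70],"twist":[0,0,0],"gripper":60},{"linear":[-1,-1,90],"twist":[0,0,0],"gripper":60},{"linear":[-1,-1,102],"twist":[0,0,0],"gripper":60},{"linear":[-1,-1,102],"twist":[0,0,0],"gripper":60}]'
```

```text
t: 13.0
tool_pos: [0.5668, 0.2866, 0.0568]
orientation: [3.068, -0.783, 1.411]
contact_force: [0.1, -0.8, -0.1]
finger_gap: 0.0602
finger_force: 0.0
```

```bash
python3 -m crank '[{"linear":[0,0,0],"twist":[0,0,0],"gripper":10},{"linear":[0,0,0],"twist":[0,0,0],"gripper":10},{"linear":[0,0,0],"twist":[0,0,0],"gripper":10},{"linear":[0,0,0],"twist":[0,0,0],"gripper":10},{"linear":[0,0,0],"twist":[0,0,0],"gripper":10},{"linear":[0,0,0],"twist":[0,0,0],"gripper":10}]'
```

```text
t: 13.6
tool_pos: [0.5668, 0.2864, 0.057]
orientation: [3.068, -0.783, 1.411]
contact_force: [-2.8, -5.4, 5.9]
finger_gap: 0.0279
finger_force: 29.9
```

Run:
```python
from h import *
p,r=pose(); A=.9; o0=binp(0,0,A); fx=binp(1,0,A)-o0; ux=binp(0,1,A)-o0
h=(p-o0)@ux-.0035; print("tip above floor",h)
Rb=R.from_matrix(np.c_[-fx,np.cross(ux,-fx),ux]); rel=r.inv()*Rb
rt=R.from_euler('z',-.354)*rel.inv(); np.save("rt.npy",rt.as_matrix()); np.save("hh.npy",h)
zt=r.as_matrix()[:,2]
go(p-zt*.12,r); go(p-zt*.12+Z*.12+OUT*.03,r)
T=np.array([.488,-.258,0]); go(T+Z*.22,rt,(p-zt*.12+Z*.12+OUT*.03,r)); print(rt.as_euler('xyz'))
```

```text
tip above floor 0.0040790764638931575
linear [0, 0, -120] twist [0.0, 0.0, 0.0] rows>= 2.4
linear [64, 5, -226] twist [0.0, 0.0, 0.0] rows>= 4.7
linear [-338, 41, -276] twist [-0.514, -0.72, 1.613] rows>= 12.3
[-3.13622219  0.11383112 -0.28244883]
```

```bash
python3 -m crank '[{"linear":[0,0,-10],"twist":[0,0,0],"gripper":10},{"linear":[0,0,-35],"twist":[0,0,0],"gripper":10},{"linear":[0,0,-75],"twist":[0,0,0],"gripper":10},{"linear":[0,0,-120],"twist":[0,0,0],"gripper":10},{"linear":[64,5,-226],"twist":[0,0,0],"gripper":10},{"linear":[64,5,-226],"twist":[0,0,0],"gripper":10},{"linear":[64,5,-226],"twist":[0,0,0],"gripper":10},{"linear":[64,5,-226],"twist":[0,0,0],"gripper":10}]'
python3 - <<'E'
from h import *
T=np.array([.488,-.258,0]); go(T+Z*.22,R.from_matrix(np.load("rt.npy")))
E
```

```text
t: 14.4
tool_pos: [0.5379, 0.175, 0.2651]
orientation: [3.06, -0.783, 1.416]
contact_force: [0.0, 0.3, -3.3]
finger_gap: 0.0278
finger_force: 29.9
linear [-341, 40, -273] twist [-0.51, -0.724, 1.614] rows>= 12.3
```

```bash
python3 -m crank '[{"linear":[-341,40,-273],"twist":[-0.51,-0.724,1.614],"gripper":10},{"linear":[-341,40,-273],"twist":[-0.51,-0.724,1.614],"gripper":10},{"linear":[-341,40,-273],"twist":[-0.51,-0.724,1.614],"gripper":10},{"linear":[-341,40,-273],"twist":[-0.51,-0.724,1.614],"gripper":10},{"linear":[-341,40,-273],"twist":[-0.51,-0.724,1.614],"gripper":10},{"linear":[-341,40,-273],"twist":[-0.51,-0.724,1.614],"gripper":10},{"linear":[-341,40,-273],"twist":[-0.51,-0.724,1.614],"gripper":10},{"linear":[-341,40,-273],"twist":[-0.51,-0.724,1.614],"gripper":10}]'
python3 - <<'E'
from h import *
T=np.array([.488,-.258,0]); go(T+Z*.22,R.from_matrix(np.load("rt.npy"))); print(env.get_state()["q"])
E
```

```text
t: 15.2
tool_pos: [0.4906, -0.2207, 0.2185]
orientation: [-2.971, -0.183, 0.249]
contact_force: [0.4, 0.7, -2.0]
finger_gap: 0.0278
finger_force: 29.9
linear [-11, 34, -10] twist [-0.179, -0.242, 0.557] rows>= 4.2
[-0.63777251  0.32883902  1.70619772  0.27422949  1.14016792  0.54935712]
```

```bash
python3 -m crank '[{"linear":[-11,34,-10],"twist":[-0.179,-0.242,0.557],"gripper":10},{"linear":[-11,34,-10],"twist":[-0.179,-0.242,0.557],"gripper":10},{"linear":[-11,34,-10],"twist":[-0.179,-0.242,0.557],"gripper":10},{"linear":[-11,34,-10],"twist":[-0.179,-0.242,0.557],"gripper":10},{"linear":[-11,34,-10],"twist":[-0.179,-0.242,0.557],"gripper":10},{"linear":[-11,34,-10],"twist":[-0.179,-0.242,0.557],"gripper":10},{"linear":[-11,34,-10],"twist":[-0.179,-0.242,0.557],"gripper":10}]'
python3 - <<'E'
from h import *
T=np.array([.488,-.258,0]); r=R.from_matrix(np.load("rt.npy")); h=float(np.load("hh.npy"))
for z in(.06,.02,.006,.001,-.003): print(z,end=" "); go(T+Z*(.003+h+z),r)
print(pose()[0])
s=env.get_image("side")
for m in env.regions_of(s,"tray")[:1]:
    c=cv2.minAreaRect(np.argwhere(m["mask"])[:,::-1].astype(np.float32)); print("tray ctr",at_z(s,c[0],.01),at_z(s,np.array(env.tip_of(s,"tray")[0]["at"])*[512,384],0))
save(s,"s6",4,(140,180,170,140))
E
```

```text
t: 15.9
tool_pos: [0.4891, -0.2558, 0.221]
orientation: [-3.134, 0.111, -0.276]
contact_force: [0.7, -0.5, -2.3]
finger_gap: 0.0278
finger_force: 29.9
0.06 linear [17, 4, 153] twist [-0.002, -0.003, 0.007] rows>= 3.1
0.02 linear [21, 4, 193] twist [-0.002, -0.003, 0.007] rows>= 3.9
0.006 linear [23, 4, 207] twist [-0.002, -0.003, 0.007] rows>= 4.2
0.001 linear [23, 4, 212] twist [-0.002, -0.003, 0.007] rows>= 4.3
-0.003 linear [24, 4, 216] twist [-0.002, -0.003, 0.007] rows>= 4.3
[ 0.48905505 -0.25578493  0.22098304]
tray ctr [ 0.48435983 -0.27110446  0.01      ] [ 0.48512945 -0.2698506   0.        ]
```

```bash
python3 -m crank '[{"linear":[6,1,50],"twist":[0,0,0.007],"gripper":10},{"linear":[11,2,100],"twist":[-0.002,-0.003,0.007],"gripper":10},{"linear":[17,4,153],"twist":[-0.002,-0.003,0.007],"gripper":10},{"linear":[20,4,183],"twist":[-0.002,-0.003,0.007],"gripper":10},{"linear":[22,4,200],"twist":[-0.002,-0.003,0.007],"gripper":10},{"linear":[23,4,207],"twist":[-0.002,-0.003,0.007],"gripper":10},{"linear":[23,4,207],"twist":[-0.002,-0.003,0.007],"gripper":10}]'; python3 -m crank '[{"linear":[0,0,1],"twist":[0,0,0],"gripper":10},{"linear":[0,0,2],"twist":[0,0,0],"gripper":10},{"linear":[0,0,3],"twist":[0,0,0],"gripper":10},{"linear":[0,0,3],"twist":[0,0,0],"gripper":10}]'
```

```text
t: 16.75
tool_pos: [0.4888, -0.2589, 0.0136]
orientation: [-3.138, 0.113, -0.285]
contact_force: [0.6, -0.2, -1.4]
finger_gap: 0.0281
finger_force: 29.9
t: 17.15
tool_pos: [0.4889, -0.2589, 0.0114]
orientation: [-3.138, 0.111, -0.285]
contact_force: [-0.1, -0.6, -3.4]
finger_gap: 0.0276
finger_force: 29.9
```

```bash
python3 -m crank '[{"linear":[0,0,1],"twist":[0,0,0],"gripper":10},{"linear":[0,0,2],"twist":[0,0,0],"gripper":10},{"linear":[0,0,2],"twist":[0,0,0],"gripper":10}]'; python3 -m crank '[{"linear":[0,0,1],"twist":[0,0,0],"gripper":10},{"linear":[0,0,1],"twist":[0,0,0],"gripper":10}]'
```

```text
t: 17.45
tool_pos: [0.4885, -0.2587, 0.0088]
orientation: [-3.138, 0.112, -0.285]
contact_force: [-0.6, -0.5, -2.7]
finger_gap: 0.028
finger_force: 29.9
t: 17.65
tool_pos: [0.4885, -0.2587, 0.0082]
orientation: [-3.138, 0.112, -0.285]
contact_force: [0.3, 0.3, 3.2]
finger_gap: 0.0278
finger_force: 29.9
```

```bash
python3 -m crank '[{"linear":[0,0,0],"twist":[0,0,0],"gripper":32},{"linear":[0,0,0],"twist":[0,0,0],"gripper":36},{"linear":[0,0,0],"twist":[0,0,0],"gripper":45},{"linear":[0,0,0],"twist":[0,0,0],"gripper":55},{"linear":[0,0,0],"twist":[0,0,0],"gripper":55},{"linear":[-3,0,-30],"twist":[0,0,0],"gripper":55},{"linear":[-8,0,-75],"twist":[0,0,0],"gripper":55},{"linear":[-20,0,-180],"twist":[0,0,0],"gripper":55}]'
python3 - <<'E'
from h import *
np.set_printoptions(precision=3,suppress=True)
s=env.get_image("side"); ps=pose(); w=env.get_image("wrist")
for m in env.regions_of(s,"boss_head")[:2]:
    ys,xs=np.nonzero(m["mask"]); print("boss side",m["conf"],len(xs),at_z(s,(xs.mean(),ys.mean()),.017))
for m in env.regions_of(w,"boss_head")[:2]:
    ys,xs=np.nonzero(m["mask"]); P=np.array([watz(w,ps,(x,y),.017)[:2] for x,y in zip(xs,ys)]); d=(P-[.485,-.2685])@R.from_euler('z',-.354).as_matrix()[:2,:2]; print("boss wrist tray-frame",m["conf"],d.mean(0),d.min(0),d.max(0))
A=.9
# next: pose to press floor
t=40; print(pose()[0],env.get_state()["q"])
go(binp(-.075,.10,A)+OUT*.06+Z*.08,til(30))
E
```

```text
t: 18.45
tool_pos: [0.488, -0.2588, 0.1341]
orientation: [-3.137, 0.114, -0.285]
contact_force: [0.6, -0.1, 0.9]
finger_gap: 0.055
finger_force: 0.0
boss wrist tray-frame 0.72 [0.001 0.012] [-0.049 -0.004] [0.045 0.027]
[ 0.489 -0.259  0.134] [-0.558  0.51   1.641 -0.03   1.098  1.312]
linear [-89, -430, -70] twist [0.33, 0.489, -1.584] rows>= 11.3
```

```bash
cat >> h.py <<'E'
def lip(a,do=.004,dz=-.020):
    return PIV+OUT*(.036*np.cos(a)+.152*np.sin(a)+do)+Z*(.152*np.cos(a)-.036*np.sin(a)+dz)
E
python3 - <<'E'
from h import *
r=til(10); H=lip(.9,.026,.18); print(H, lip(.9,.026))
go(H,r)
p,q=pose(); go(p+Z*.13,q)
E
```

```text
[0.51259181 0.10227551 0.26028495] [0.51259181 0.10227551 0.06028495]
linear [-92, -354, -116] twist [0.049, 0.219, -1.599] rows>= 10.8
linear [-14, 0, -129] twist [0.0, 0.0, 0.0] rows>= 2.6
```

```bash
python3 -m crank '[{"linear":[-14,0,-100],"twist":[0,0,0],"gripper":20},{"linear":[-14,0,-116],"twist":[0,0,-0.1],"gripper":0},{"linear":[-92,-354,-116],"twist":[0.049,0.219,-1.599],"gripper":0},{"linear":[-92,-354,-116],"twist":[0.049,0.219,-1.599],"gripper":0},{"linear":[-92,-354,-116],"twist":[0.049,0.219,-1.599],"gripper":0},{"linear":[-92,-354,-116],"twist":[0.049,0.219,-1.599],"gripper":0},{"linear":[-92,-354,-116],"twist":[0.049,0.219,-1.599],"gripper":0},{"linear":[-92,-354,-116],"twist":[0.049,0.219,-1.599],"gripper":0}]'
python3 - <<'E'
from h import *
go(lip(.9,.026,.18),til(10))
E
```

```text
t: 19.45
tool_pos: [0.5076, 0.0412, 0.254]
orientation: [-3.079, -0.063, 0.706]
contact_force: [1.7, 0.3, 0.4]
finger_gap: 0.0005
finger_force: 0.0
linear [44, -43, -1] twist [0.011, 0.089, -0.604] rows>= 4.1
```

```bash
python3 -m crank '[{"linear":[44,-43,-1],"twist":[0.011,0.089,-0.604],"gripper":0},{"linear":[44,-43,-1],"twist":[0.011,0.089,-0.604],"gripper":0},{"linear":[44,-43,-1],"twist":[0.011,0.089,-0.604],"gripper":0},{"linear":[44,-43,-1],"twist":[0.011,0.089,-0.604],"gripper":0},{"linear":[44,-43,-1],"twist":[0.011,0.089,-0.604],"gripper":0},{"linear":[44,-43,-1],"twist":[0.011,0.089,-0.604],"gripper":0}]'
python3 - <<'E'
from h import *
go(lip(.9,.026),til(10))
s=env.get_image("side"); print([np.array(r["at"])*[512,384] for r in env.tip_of(s,"right_pull")],proj(s,binp(.016,.128,.9)))
w=pose(); im=env.get_image("wrist"); print([np.array(r["at"])*[512,384] for r in env.tip_of(im,"right_pull")],wproj(im,w,binp(.016,.128,.9)))
E
```

```text
t: 20.05
tool_pos: [0.5139, 0.0999, 0.2608]
orientation: [-3.141, -0.173, 1.3]
contact_force: [0.6, -1.0, 0.6]
finger_gap: 0.0005
finger_force: 0.0
linear [-33, -2, 198] twist [0.001, 0.001, -0.01] rows>= 4.0
[array([267.52  , 127.4112])] [266.59220944 124.14348831]
[array([252.416 , 146.1888])] [255.78095638 147.26574627]
```

```bash
python3 -m crank '[{"linear":[-8,0,50],"twist":[0,0,0],"gripper":0},{"linear":[-17,-1,100],"twist":[0,0,-0.01],"gripper":0},{"linear":[-25,-2,150],"twist":[0,0,-0.01],"gripper":0},{"linear":[-31,-2,185],"twist":[0,0,-0.01],"gripper":0},{"linear":[-33,-2,198],"twist":[0,0,-0.01],"gripper":0},{"linear":[-33,-2,198],"twist":[0,0,-0.01],"gripper":0}]'
python3 - <<'E'
from h import *
f=(lip(.9,.026),til(10)); print(pose()[0],f[0])
for a in(.9,.8,.7,.6,.5,.4,.3,.2,.1,0): print(a,end=" "); go(lip(a),til(10))
E
```

```text
t: 20.85
tool_pos: [0.5125, 0.1023, 0.0603]
orientation: [3.141, -0.173, 1.314]
contact_force: [-0.4, 0.7, 1.0]
finger_gap: 0.0003
finger_force: 0.0
[0.51250945 0.10233562 0.06033777] [0.51259181 0.10227551 0.06028495]
0.9 linear [22, 0, 4] twist [0.0, 0.001, 0.003] rows>= 0.4
0.8 linear [31, 0, -8] twist [0.0, 0.001, 0.003] rows>= 0.6
0.7 linear [42, 0, -20] twist [0.0, 0.001, 0.003] rows>= 0.9
0.6 linear [54, 0, -30] twist [0.0, 0.001, 0.003] rows>= 1.2
0.5 linear [67, 0, -39] twist [0.0, 0.001, 0.003] rows>= 1.5
0.4 linear [80, 0, -46] twist [0.0, 0.001, 0.003] rows>= 1.9
0.3 linear [95, 0, -53] twist [0.0, 0.001, 0.003] rows>= 2.2
0.2 linear [109, 0, -57] twist [0.0, 0.001, 0.003] rows>= 2.5
0.1 linear [125, 0, -61] twist [0.0, 0.001, 0.003] rows>= 2.8
0 linear [140, 1, -62] twist [0.0, 0.001, 0.003] rows>= 3.1
```

```bash
python3 -m crank '[{"linear":[10,0,2],"twist":[0,0,0],"gripper":0},{"linear":[22,0,4],"twist":[0,0,0],"gripper":0},{"linear":[31,0,-8],"twist":[0,0,0],"gripper":0},{"linear":[42,0,-20],"twist":[0,0,0],"gripper":0},{"linear":[54,0,-30],"twist":[0,0,0],"gripper":0},{"linear":[67,0,-39],"twist":[0,0,0],"gripper":0},{"linear":[80,0,-46],"twist":[0,0,0],"gripper":0}]'
python3 - <<'E'
from h import *
for a in(.3,.2,.1,0): print(a,end=" "); go(lip(a),til(10))
E
```

```text
t: 21.55
tool_pos: [0.5321, 0.1719, 0.123]
orientation: [3.134, -0.175, 1.316]
contact_force: [1.3, -3.0, 0.1]
finger_gap: 0.0004
finger_force: 1.4
0.3 linear [13, -1, -3] twist [0.006, -0.001, 0.005] rows>= 0.3
0.2 linear [28, -1, -8] twist [0.006, -0.001, 0.005] rows>= 0.6
0.1 linear [43, -1, -11] twist [0.006, -0.001, 0.005] rows>= 0.9
0 linear [58, -1, -13] twist [0.006, -0.001, 0.005] rows>= 1.2
```

```bash
python3 -m crank '[{"linear":[13,0,-3],"twist":[0,0,0],"gripper":0},{"linear":[28,0,-8],"twist":[0,0,0],"gripper":0},{"linear":[43,0,-11],"twist":[0,0,0],"gripper":0},{"linear":[51,0,-12],"twist":[0,0,0],"gripper":0},{"linear":[57,0,-13],"twist":[0,0,0],"gripper":0},{"linear":[57,0,-13],"twist":[0,0,0],"gripper":0}]'; python3 -m crank '[{"linear":[2,0,0],"twist":[0,0,0],"gripper":0},{"linear":[4,0,0],"twist":[0,0,0],"gripper":0},{"linear":[4,0,0],"twist":[0,0,0],"gripper":0}]'
```

```text
t: 22.15
tool_pos: [0.5441, 0.2225, 0.1427]
orientation: [3.139, -0.172, 1.316]
contact_force: [-1.6, -7.8, 2.0]
finger_gap: 0.0004
finger_force: 4.0
t: 22.45
tool_pos: [0.5442, 0.2231, 0.1427]
orientation: [3.14, -0.166, 1.316]
contact_force: [-5.4, -30.6, 8.0]
finger_gap: 0.0007
finger_force: 15.1
```

```bash
python3 -m crank '[{"linear":[-10,0,0],"twist":[0,0,0],"gripper":0},{"linear":[-40,0,-5],"twist":[0,0,0],"gripper":0},{"linear":[-60,0,-50],"twist":[0,0,0],"gripper":0},{"linear":[-70,0,-100],"twist":[0,0,0],"gripper":0},{"linear":[-150,80,-130],"twist":[0,0,0],"gripper":0},{"linear":[-250,80,-130],"twist":[0,0,0],"gripper":0},{"linear":[-330,80,-130],"twist":[0,0,0],"gripper":0},{"linear":[-330,80,-130],"twist":[0,0,0],"gripper":0}]'
python3 - <<'E'
from h import *
np.set_printoptions(precision=3,suppress=True)
s=env.get_image("side");t=env.get_image("top")
print([np.array(r["at"])*[512,384] for r in env.tip_of(s,"right_pull")],proj(s,binp(.016,.128,0)),proj(s,binp(.016,.128,.1)))
print([np.array(r["at"])*[512,384] for r in env.tip_of(t,"right_pull")],proj(t,binp(.016,.128,0)),proj(t,binp(.016,.128,.1)))
for l in("reagent_bottle","wash_bottle","amber_jar","small_bottle"): print(l,[at_z(s,np.array(r["at"])*[512,384],0) for r in env.tip_of(s,l)[:3]])
for m in env.regions_of(s,"boss_head")[:2]:
    ys,xs=np.nonzero(m["mask"]); print("boss",m["conf"],at_z(s,(xs.mean(),ys.mean()),.017))
x=np.hstack([cv2.resize(s["frame"][10:210,150:350],(400,400)),cv2.resize(s["frame"][190:330,140:300],(400,350)).repeat(1,0) if 0 else cv2.resize(s["frame"][190:350,140:300],(400,400))])
cv2.imwrite("pics/end.png",x[:,:,::-1])
E
```

```text
t: 23.25
tool_pos: [0.5409, -0.0501, 0.2232]
orientation: [3.138, -0.175, 1.315]
contact_force: [1.3, -0.6, -0.7]
finger_gap: 0.0003
finger_force: 0.0
[array([280.576,  90.317])] [281.207  88.139] [279.305  92.03 ]
[array([135.014, 179.712])] [135.464 179.605] [140.668 180.971]
reagent_bottle [array([0.664, 0.076, 0.   ]), array([0.379, 0.007, 0.   ]), array([0.312, 0.138, 0.   ])]
wash_bottle [array([ 0.781, -0.083,  0.   ])]
amber_jar [array([ 0.365, -0.114,  0.   ])]
small_bottle [array([ 0.682, -0.473,  0.   ])]
boss 0.7 [ 0.493 -0.263  0.017]
```

View pics/end.png

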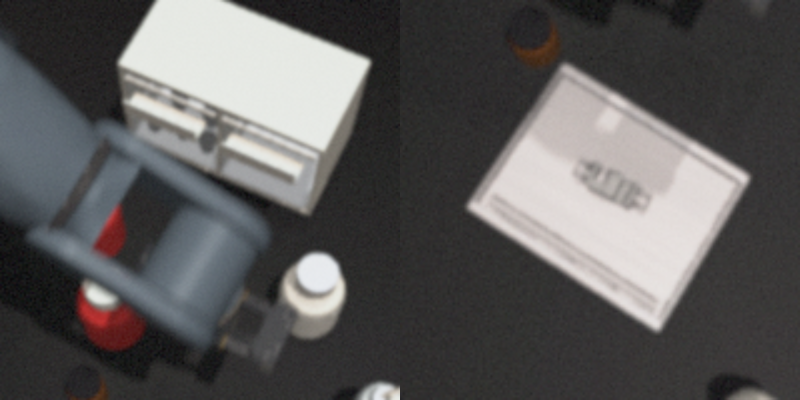

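The picture shows both bins shut, the white bottle upright beyond the cabinet's right end, and the boss head lying in the tray. The networks put the bystanders within about 10 mm of where they started, and the robot touches nothing, so I'm handing in.

```bash
python3 -c "
from plant import env
print(env.finish_job())"
```

```text
the job is handed in; nothing more can be done
None
```

The job is handed in at about 23 s with no verdict shown: the reagent bottle was slid clear of both bins and stands upright, the right bin was tipped to its stop and pushed shut again, and the boss head lies in the steel tray; the left bin stayed shut and the bystanders measured within about 10 mm of their starting places.

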